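# Put the gas hob's burners back together

## Task

The washed burner parts are on the wooden board: put the hob back together. Set the small and the medium burner crown into the burner bases they fit, put each one's black cap on top, and put the smallest black cap on the centre of the big wok burner, every part dropped fully into its seat and lying level; do not disturb the espresso cup or the spice jar.

Things in the scene. Friction and masses are not known exactly. Their poses are not given: they have to be found in the camera images.
- small_crown_center (a point): Small burner crown, loose on the board (18 mm thick): bare aluminium dish with dark flame slots round its side. Outer diameter 44 mm over its upper 12 mm; below, a foot 7 mm high tapering from 28 to 20 mm. 19 mm high in all, 45 g; dish 36 mm across, 6 mm deep. Point: on its axis, half-way up (9.5 mm above the underside), z up; seated it is 2.5 mm above its base's rim point.
- medium_crown_center (a point): Medium burner crown, loose on the board: like the small one but 60 mm in outer diameter (foot tapering from 42 to 34 mm; dish 50 mm across, 6 mm deep), also 19 mm high, 85 g. Point: on its axis, half-way up (9.5 mm above the underside), z up; seated it is 2.5 mm above its base's rim point.
- small_cap_center (a point): Small burner cap, loose on the board: black enamelled disc 50 mm in diameter with an upright edge 8 mm high and a slight dome; below it a boss 5 mm high, tapering from 28 to 22 mm, drops into the small crown's dish. 16 mm high in all, 70 g. Point: on its axis, half-way up (8 mm above the underside), z up; seated it is 12.5 mm above the small crown's point.
- medium_cap_center (a point): Medium burner cap, loose on the board: like the small cap but 68 mm in diameter (boss tapering from 42 to 36 mm), also 16 mm high with an 8 mm edge, 130 g; for the medium crown. Point: on its axis, half-way up (8 mm above the underside), z up; seated it is 12.5 mm above the medium crown's point.
- centre_cap_center (a point): Centre cap of the wok burner, loose on the board: the smallest black cap, 36 mm in diameter (boss tapering from 19 to 13 mm), also 16 mm high with an 8 mm edge, 35 g. Point: on its axis, half-way up (8 mm above the underside), z up; seated it is 3 mm above the wok burner's point.
- small_base_seat (a point): Small burner base, fixed on the steel hob (hob top 8 mm above the counter): open round aluminium cup of 44 mm outer and 36 mm inner diameter, 12 mm high above the hob, recess 8 mm deep. The point is the centre of its mouth, level with its rim; z is up.
- medium_base_seat (a point): Medium burner base, fixed on the hob: open round aluminium cup of 60 mm outer and 50 mm inner diameter, 12 mm high above the hob, recess 8 mm deep. The point is the centre of its mouth, level with its rim; z is up.
- wok_burner_seat (a point): Big wok burner, fixed on the hob, complete but for its centre cap: a black ring 128 mm in diameter, its flat top 23 mm above the hob; in the middle, past a gap, a small aluminium crown 33 mm in diameter rising 10 mm above the ring, with a dish 26 mm across and 6 mm deep. Point: centre of that dish's mouth, level with its rim; z up.
- espresso_cup: White espresso cup, 62 mm in diameter, 58 mm high, standing on the counter near the board; not to be disturbed. Origin at the centre of its underside.
- spice_jar: Glass spice jar with a black lid, 48 mm in diameter, 95 mm high, standing on the counter beyond the board; not to be disturbed. Origin at the centre of its underside.
Not all that is in view belongs to the job. Leave any green, purple or yellow look-alike of the part that bears small_cap_center alone.

How it is judged:
By the outcome, as a careful person would: the job done as asked, in the order asked, and still so for the second after the job is handed in, with the robot touching nothing.
It also fails if it takes over 128 s, if anything falls off the work surface, if the arm or the gripper's body presses on something with over 40 N, if the wrist force passes 120 N, or if a joint passes its speed limit or range.

## Robot

A 6-joint arm with a two-finger parallel gripper is mounted at the origin on the work surface. World frame = base frame: x ahead of the robot, y to its left, z up, the work surface at z = 0. Lengths are in m, angles in rad, forces in N, time in s.
With the tool pointing down it reaches from about 0.25 to 0.725 m from the base axis. Payload 4 kg.
Tool frame: the origin (TCP) lies midway between the tips of the shut fingers; the grasp point (between the pads) lies 19 mm behind it (bot.grip_point_offset is the distance from the TCP to the grasp point, in m); z points along the fingers, y is the line along which they close (so a half turn about z gives the same grasp; the last joint's range is limited). The gripper opens to 85 mm and grips with 20 to 120 N. Pads are 22 mm wide; open, the fingers measure 114 mm over their backs; the gripper's body (76 mm by 85 mm) begins 54 mm behind the grasp point. The pads swing forward as they close: fully open they stand 13 mm farther back than shut.
Start: joints at [0, 0.241, 0.005, 1.335, 0, 1.571], TCP at [0.5, -0, 0.231] pointing down, gripper open.
Joint ranges: [-2.72, 2.72], [-1.05, 1.87], [-1.09, 1.28], [-1.99, 2.15], [-1.42, 1.44], [-3.14, 3.14]. Speed limits (rad/s): [2.79, 2.79, 3.14, 3.14, 3.14, 3.14].

## Interface

Orientations are given as a unit quaternion [x, y, z, w].
In Python, from workcell import bot gives the robot as it stands.
- The arm moves only by the tool step_arm, never from a script. Its argument "targets" is text: rows parted by semicolons, each of 7 numbers parted by spaces: the opening, from -1 (shut) to 1 (fully open), so that 0 is half open, then the shift along the world's x, y, z normalised to -1 to 1, where 1 is 0.5 m, then the turn, a rotation vector about the world's x, y, z normalised to -1 to 1, where 1 is pi/4 rad. In form: gripper x y z wx wy wz; .... A call has 1 to 10 rows; each row is the pose to reach, as a shift and turn from the pose commanded when the call began; what a row does not reach only later rows make up. A row lasts 1/12 s, in which the tool goes at most 41.7 mm and 7.16 degrees, less where a joint would pass 70% of its speed; a pose out of reach is approached as far as the arm can. A call with a number of a shift or a turn outside -1 to 1 is refused whole. A call with a gripper value outside its range is refused whole. The fingers move at their own pace and stop on an object; the grip force is fixed at half the most. Time passes only in rows, so rows that repeat a pose let the fingers close. It gives the time, the measured TCP pose, the force, the opening and the grip force at its end, in the units of the state.
- bot.get_obs(): the state, without advancing time (a new reading comes with each control period).
- bot.camera(name): name is "scene" or "side" or "wrist"; returns the picture (384x512x3 uint8, red, green, blue); there is no depth.
- bot.camera_info(name): a dict with "vertical_fov" (degrees; the focal length in pixels is half the picture's height over the tangent of half this angle, whatever the lens; pixels are square), "cx", "cy" (the principal point, pixels), "pose" (4x4, takes a point from camera to world coordinates). Camera axes: x right, y up, looking along -z (the intrinsics and any distortion apply to the point x, -y, -z); pixel columns grow to the right and rows downward; lengths in m; the calibration is good to about 2 mm. A picture is of the moment at which its call begins: read the wrist's pose just before it. camera_info takes no time and is no camera call; for the wrist camera it gives the pose at the moment of the call.
- bot.job_done(): hands the job in; it is judged then, once.
The state is a dict: "clock": time; "joint_pos": joint angles; "joint_vel": joint speeds; "tau": joint torques, N m; "eef_pos": TCP position; "tool_rot": TCP orientation; "ft_force": force on the tool from outside, world axes, zero at the start; "ft_torque": the same for the moment, N m; "grip_width": finger opening in m; "grasp_force": force on a finger pad.
Only numpy, scipy, OpenCV 4.12 (cv2) and the standard library are available. Lean on these libraries where they do the work, as an engineer would, in place of code of your own. Each camera call takes 0.05 s, during which the arm holds its last target. There are 200 camera calls.

## Working session

There is one attempt and no reset: what is moved stays moved. The work goes in short steps, Python scripts to look and compute and a tool call to move; the robot and the scene stay as the last step left them, time stands still between calls to the robot, and variables do not carry over. Pictures are saved under pics/ and viewed, at most 14 in all, crops included, and the job is handed in when it is done.

Besides the shell and the picture viewer there is one more tool, called after ">>>" as name(argument=value, ...) on one line, values as JSON. step_arm: Moves the arm, as the interface text tells. Scaled input: -1 to 1 covers 0.5 m each way for a shift and pi/4 rad each way for a turn. Its arguments: {"type":"object","properties":{"targets":{"type":"string"}},"required":["targets"]}

```bash
ls; mkdir -p pics; python3 - <<'E'
from workcell import bot
import cv2
for n in ["scene","side","wrist"]:
    i=bot.camera_info(n); print(n,i)
    cv2.imwrite(f"pics/{n}0.png",bot.camera(n)[:,:,::-1])
s=bot.get_obs();print(s)
a=cv2.imread("pics/scene0.png");b=cv2.imread("pics/wrist0.png")
E
```

```text
pics
scene {'vertical_fov': 46.92805005982861, 'cx': 249.7964995285778, 'cy': 183.76386059485384, 'pose': array([[-0.0200456 , -0.73582488,  0.67687511,  1.4762955 ],
       [ 0.99960994, -0.00158265,  0.02788289, -0.13246016],
       [-0.01944566,  0.67717002,  0.73556959,  1.06829063],
       [ 0.        ,  0.        ,  0.        ,  1.        ]])}
side {'vertical_fov': 45.966439120908, 'cx': 251.90364630847705, 'cy': 190.27622624405302, 'pose': array([[ 0.94637731,  0.23767556, -0.21881572,  0.32174541],
       [-0.32288473,  0.71838422, -0.61617332, -0.82595336],
       [ 0.01074442,  0.6537847 ,  0.75660434,  0.88106823],
       [ 0.        ,  0.        ,  0.        ,  1.        ]])}
wrist {'vertical_fov': 63.36423621030819, 'cx': 254.18046049662416, 'cy': 191.60285677825144, 'pose': array([[ 9.99997188e-01, -5.75069391e-04,  2.30086387e-03,
         5.00523210e-01],
       [-6.01359740e-05,  9.63696806e-01,  2.66998995e-01,
         6.78381220e-02],
       [-2.37087811e-03, -2.66998382e-01,  9.63694061e-01,
         3.72691211e-01],
       [ 0.00000000e+00,  0.00000000e+00,  0.00000000e+00,
         1.00000000e+00]])}
{'clock': 0.15, 'joint_pos': array([-2.23186595e-06,  2.41257455e-01,  4.03209254e-03,  1.33523543e+00,
        4.44188320e-06,  1.57081524e+00]), 'joint_vel': array([-0.00122501, -0.00081061,  0.00291901, -0.00025941,  0.00081367,
        0.00046692]), 'tau': array([-1.62746033e-03, -3.72633219e+01,  2.52638429e+01,  1.23480460e-02,
       -1.30651040e-05,  1.49362950e-05]), 'eef_pos': array([4.99505444e-01, 2.33282358e-07, 2.30608123e-01]), 'tool_rot': array([ 7.07114014e-01,  7.07099058e-01, -5.86911667e-04, -5.90042734e-04]), 'ft_force': array([-0.60127702, -0.71094373, -0.04436807]), 'ft_torque': array([0.00971435, 0.01907895, 0.00460879]), 'grasp_force': 0.0, 'grip_width': 0.08559045824303906}
```

View pics/scene0.png

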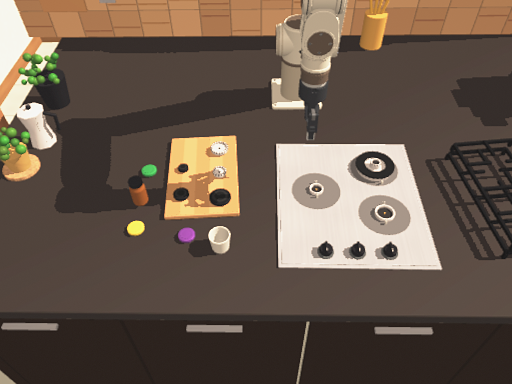

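View pics/wrist0.png

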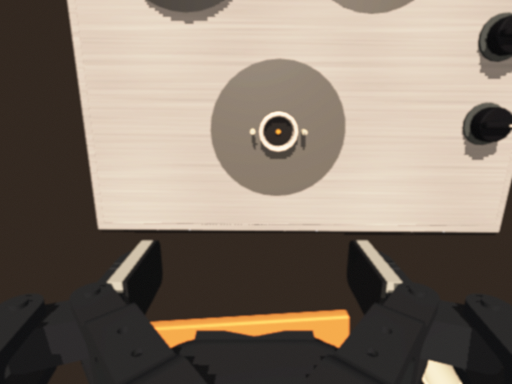

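The scene picture shows the board with crowns at (219,149) and (219,173) and black caps at (183,168) smallest, (181,194) small and (220,197) medium. Possible confusions are the green (149,170), purple (186,235) and yellow (136,228) discs, and the hob knobs at (326,249), (358,250) and (390,249). The bases are at (316,189) small and (385,213) medium, with the wok at (375,165). I choose the black parts on the board; next is a close crop and first positions.

```bash
cat > h.py <<'E'
import numpy as np, cv2
from workcell import bot
def K(i):
    f=192/np.tan(np.radians(i["vertical_fov"])/2)
    return np.array([[f,0,i["cx"]],[0,f,i["cy"]],[0,0,1.]])
def px2w(i,u,v,z):
    """pixel -> world point on plane z"""
    d=np.linalg.inv(K(i))@[u,v,1]; P=i["pose"]
    r=P[:3,:3]@[d[0],-d[1],-d[2]]; o=P[:3,3]
    return o+r*(z-o[2])/r[2]
def w2px(i,p):
    P=i["pose"]; c=P[:3,:3].T@(np.asarray(p)-P[:3,3]); q=K(i)@[c[0],-c[1],-c[2]]
    return q[:2]/q[2]
def shot(n,name):
    i=bot.camera_info(n); im=bot.camera(n)[:,:,::-1].copy()
    cv2.imwrite(f"pics/{name}.png",im); return i,im
def topdown(i,im,z,x0,x1,y0,y1,s):
    """rectify plane z to metric picture; s px per m; rows grow with x, columns with y"""
    w,h=int((y1-y0)*s),int((x1-x0)*s)
    src=np.float32([w2px(i,(x,y,z)) for x,y in((x0,y0),(x0,y1),(x1,y1),(x1,y0))])
    return cv2.warpPerspective(im,cv2.getPerspectiveTransform(src,np.float32([[0,0],[w,0],[w,h],[0,h]])),(w,h),flags=cv2.INTER_CUBIC)
E
python3 - <<'E'
from h import *
i=bot.camera_info("scene"); im=cv2.imread("pics/scene0.png")
for n,u,v,z in [("mcrown",219,149,.037),("scrown",219,173,.037),("ccap",183,168,.03),("scap",181,194,.03),("mcap",220,197,.03),("sbase",316,189,.02),("mbase",385,213,.02),("wok",376,163,.041),("cup",219,233,.058),("jar",135,183,.095),("boardTL",170,138,.018),("boardBR",240,213,.018)]:
    print(n,px2w(i,u,v,z).round(3))
cv2.imwrite("pics/c1.png",cv2.resize(im[125:260,120:255],None,fx=4.4,fy=4.4,interpolation=2))
E
```

```text
mcrown [ 0.366 -0.28   0.037]
scrown [ 0.48  -0.273  0.037]
ccap [ 0.45  -0.395  0.03 ]
scap [ 0.565 -0.387  0.03 ]
mcap [ 0.577 -0.263  0.03 ]
sbase [0.534 0.039 0.02 ]
mbase [0.631 0.238 0.02 ]
wok [0.438 0.24  0.041]
cup [ 0.736 -0.254  0.058]
jar [ 0.578 -0.516  0.095]
boardTL [ 0.287 -0.463  0.018]
boardBR [ 0.631 -0.2    0.018]
```

View pics/c1.png

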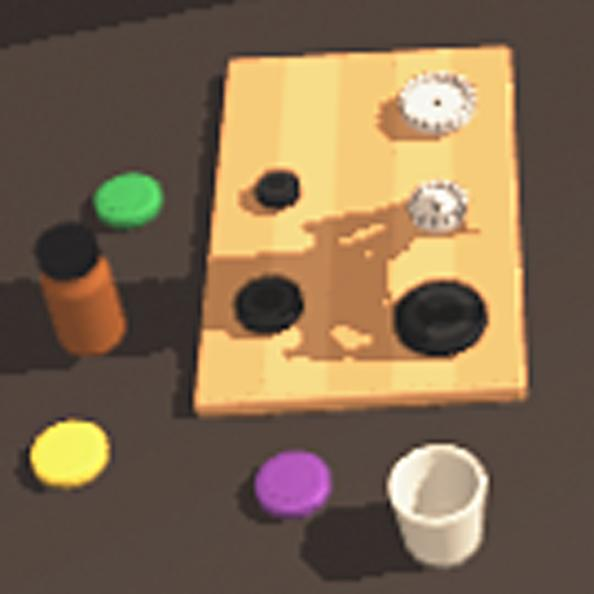

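The close crop confirms it: two aluminium crowns (medium at the top right, small below it) and three black caps (smallest at upper left, small at lower left, medium at lower right). All the coloured discs lie off the board. Next I'll look from above the board with the wrist camera.

>>> step_arm(targets="1 -0.08 -0.74 0 0 0 0;1 -0.08 -0.74 0 0 0 0;1 -0.08 -0.74 0 0 0 0;1 -0.08 -0.74 0 0 0 0;1 -0.08 -0.74 0 0 0 0;1 -0.08 -0.74 0 0 0 0;1 -0.08 -0.74 0 0 0 0;1 -0.08 -0.74 0 0 0 0;1 -0.08 -0.74 0 0 0 0;1 -0.08 -0.74 0 0 0 0")

```text
clock: 0.98
eef_pos: [0.4582, -0.3766, 0.2298]
tool_rot: [0.71, 0.704, -0.001, 0.0]
ft_force: [-1.9, 0.3, 0.2]
grip_width: 0.0855
grasp_force: 0.0
```

```bash
python3 - <<'E'
from h import *
i,im=shot("wrist","w1"); np.save("w1.npy",i["pose"])
s=bot.get_obs(); print(s["eef_pos"],s["joint_pos"].round(3),s["clock"])
E
```

```text
[ 0.45864138 -0.37344395  0.22991958] [-0.683  0.427  0.266  1.411 -0.     0.893] 1.0333
```

View pics/w1.png

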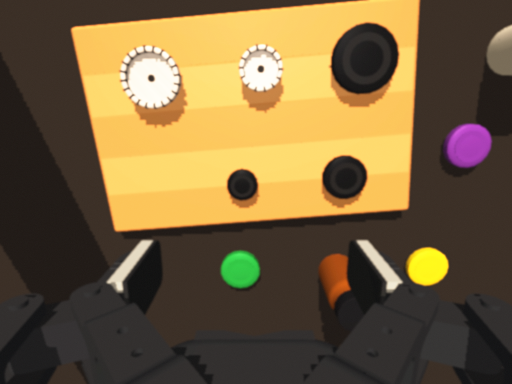

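The wrist picture shows the medium crown at (151,77), small crown at (260,68), medium cap at (365,58), centre cap at (242,185) and small cap at (345,177). Next I'll segment them for positions.

```bash
cat >> h.py <<'E'
def blob(im,u,v,kind,r=60):
    """centre of the dark / bright-grey blob nearest (u,v), by min enclosing of its contour ellipse"""
    hsv=cv2.cvtColor(im,cv2.COLOR_BGR2HSV)
    m=(hsv[...,2]<70) if kind=="dark" else (hsv[...,1]<75)&(hsv[...,2]>110)
    m=m.astype(np.uint8); w=np.zeros_like(m); cv2.circle(w,(int(u),int(v)),int(r),1,-1); m&=w
    m=cv2.morphologyEx(m,cv2.MORPH_CLOSE,np.ones((5,5)))
    cs,_=cv2.findContours(m,cv2.RETR_EXTERNAL,cv2.CHAIN_APPROX_NONE)
    c=max(cs,key=cv2.contourArea); return cv2.fitEllipse(cv2.convexHull(c))
E
python3 - <<'E'
from h import *
i,im=shot("wrist","w2"); print(bot.get_obs()["eef_pos"])
S=bot.camera_info("scene"); sc=cv2.imread("pics/scene0.png")
for n,u,v,k,z,r,us,vs in [("mcrown",151,77,"b",.037,42,219,149),("scrown",260,68,"b",.037,32,219,173),("mcap",365,58,"dark",.03,42,220,197),("ccap",242,185,"dark",.03,24,183,168),("scap",345,177,"dark",.03,31,181,194)]:
    e=blob(im,u,v,k,r); p=px2w(i,*e[0],z)
    d=np.mean(e[1])/K(i)[0,0]*(i["pose"][2,3]-z)/i["pose"][2,2]
    e2=blob(sc,us,vs,k,14); print(n,np.round(e[0],1),np.round(e[1],1),p.round(4),"diam~",d.round(4),"scene",px2w(S,*e2[0],z).round(4))
E
```

```text
[ 0.45904155 -0.37137188  0.23012316]
mcrown [149.9  80.3] [57. 63.] [ 0.3535 -0.2803  0.037 ] diam~ 0.067 scene [ 0.3591 -0.2803  0.037 ]
scrown [260.2  71.4] [43.2 45.5] [ 0.4657 -0.2724  0.037 ] diam~ 0.0496 scene [ 0.4722 -0.2723  0.037 ]
mcap [363.6  62.7] [62.4 71.4] [ 0.5717 -0.2641  0.03  ] diam~ 0.0764 scene [ 0.5769 -0.2651  0.03  ]
ccap [241.5 187.9] [28.3 29.1] [ 0.4444 -0.3959  0.03  ] diam~ 0.0328 scene [ 0.4492 -0.3957  0.03  ]
scap [343.4 180.5] [40.8 42.6] [ 0.5598 -0.3878  0.03  ] diam~ 0.0476 scene [ 0.5648 -0.3877  0.03  ]
```

>>> step_arm(targets="1 0.013 0.195 -0.14 0 0 1;1 0.013 0.195 -0.14 0 0 1;1 0.013 0.195 -0.14 0 0 1;1 0.013 0.195 -0.14 0 0 1;1 0.013 0.195 -0.14 0 0 1;1 0.013 0.195 -0.14 0 0 1;1 0.013 0.195 -0.14 0 0 1")

```text
clock: 1.67
eef_pos: [0.4665, -0.2701, 0.1613]
tool_rot: [0.379, 0.925, 0.0, -0.0]
ft_force: [0.6, -0.7, -0.6]
grip_width: 0.0855
grasp_force: 0.0
```

>>> step_arm(targets="1 0 0 0 0 0 1;1 0 0 0 0 0 1;1 0 0 0 0 0 1;1 0 0 0 0 0 1;1 0 0 0 0 0 1;1 0 0 0 0 0 1;1 0 0 0 0 0 1;1 0 0 0 0 0 1;1 0 0 0 0 0 1")

```text
clock: 2.42
eef_pos: [0.4665, -0.2711, 0.1614]
tool_rot: [-0.0, 1.0, 0.0, -0.0]
ft_force: [0.2, 0.7, 0.6]
grip_width: 0.0856
grasp_force: 0.0
```

```bash
cat > look.py <<'E'
import sys
from h import *
# usage: look.py name kind z r x y  -> measured centre near the expected (x,y,z)
name,kind,z,r,x,y=sys.argv[1],sys.argv[2],*map(float,sys.argv[3:7])
i,im=shot("wrist",name); s=bot.get_obs()
u,v=w2px(i,(x,y,z)); e=blob(im,u,v,kind,r); p=px2w(i,*e[0],z)
print("tcp",s["eef_pos"].round(4),"q6",s["joint_pos"][5].round(2),"rot",s["tool_rot"].round(4),"t",s["clock"])
print("expected px",u.round(),v.round(),"ellipse",np.round(e[0],1),np.round(e[1],1),"world",p.round(4),"p-tcp",(p-s["eef_pos"])[:2].round(4))
cv2.ellipse(im,e,(0,0,255),1); cv2.imwrite(f"pics/{name}e.png",im)
E
python3 look.py a1 b .037 75 .466 -.272
```

```text
tcp [ 0.4665 -0.2714  0.1614] q6 -0.53 rot [-2.e-04  1.e+00  1.e-04 -1.e-04] t 2.4667
expected px 253.0 183.0 ellipse [252.2 181.9] [48.7 48.8] world [ 0.4647 -0.2726  0.037 ] p-tcp [-0.0019 -0.0012]
```

View pics/a1e.png

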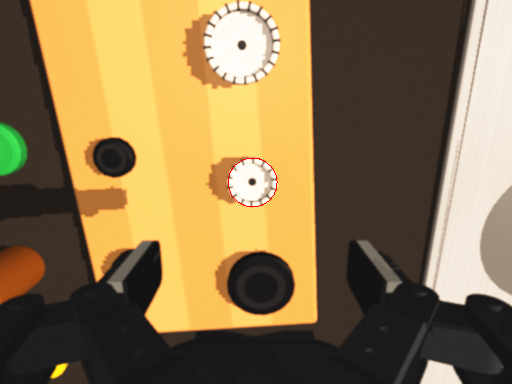

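The picture shows the small crown at (252,182), which agrees with the earlier estimate. Now I'll descend and grip it.

>>> step_arm(targets="1 -0.004 -0.002 -0.08 0 0 0;1 -0.004 -0.002 -0.16 0 0 0;1 -0.004 -0.002 -0.24 0 0 0;1 -0.004 -0.002 -0.268 0 0 0;1 -0.004 -0.002 -0.268 0 0 0;-1 -0.004 -0.002 -0.268 0 0 0;-1 -0.004 -0.002 -0.268 0 0 0;-1 -0.004 -0.002 -0.268 0 0 0;-1 -0.004 -0.002 -0.268 0 0 0;-1 -0.004 -0.002 -0.268 0 0 0")

```text
clock: 3.3
eef_pos: [0.4663, -0.2745, 0.0299]
tool_rot: [0.0, 1.0, -0.001, 0.002]
ft_force: [-0.6, 0.3, 5.8]
grip_width: 0.0403
grasp_force: 60.0
```

>>> step_arm(targets="-1 0 0 0.05 0 0 0;-1 0 0 0.1 0 0 0;-1 0 0 0.16 0 0 0;-1 0 0 0.16 0 0 0;-1 0 0 0.16 0 0 0")

```text
clock: 3.72
eef_pos: [0.4666, -0.2747, 0.1107]
tool_rot: [0.0, 1.0, -0.002, 0.003]
ft_force: [-0.3, 1.2, 0.8]
grip_width: 0.0402
grasp_force: 61.0
```

```bash
python3 - <<'E'
from h import *
i,im=shot("wrist","a2"); i2,s=shot("side","a2s"); o=bot.get_obs(); print(o["eef_pos"],o["grip_width"],o["ft_force"])
u,v=w2px(i2,o["eef_pos"]).astype(int); print(u,v)
c=cv2.resize(s[max(v-50,0):v+50,max(u-50,0):u+50],(384,384),interpolation=2)
cv2.imwrite("pics/a2c.png",np.hstack([im[96:,64:448],cv2.resize(c,(288,288))]))
E
```

```text
[ 0.46436299 -0.2734354   0.10754989] 0.040207920148741395 [ 0.40455479 -0.07409263 -1.1687018 ]
227 225
```

View pics/a2c.png

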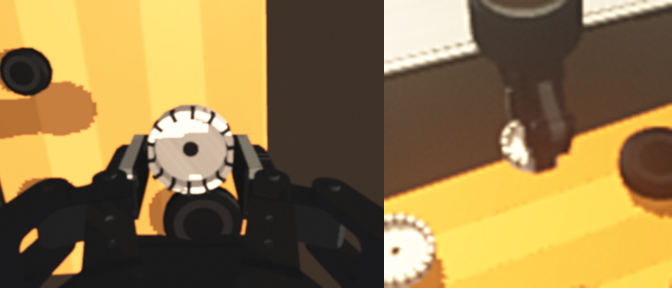

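```bash
python3 - <<'E'
from h import *
i=bot.camera_info("wrist"); o=bot.get_obs(); t=o["eef_pos"]; im=cv2.imread("pics/a2.png")
print(w2px(i,t),w2px(i,t+[0,0,.019]),w2px(i,t+[0,0,.007]))
e=blob(im,254,246,"b",50); print(e)
for dz in (0.007,.012,.019): print(dz,(px2w(i,*e[0],t[2]+dz)-t).round(4))
# expected outline of a level disc of 44 mm
c=px2w(i,*e[0],t[2]+.007); pts=np.float32([w2px(i,c+[.022*np.cos(a),.022*np.sin(a),0]) for a in np.linspace(0,6.28,40)]); print(cv2.fitEllipse(pts))
cv2.imwrite("pics/a2z.png",cv2.resize(im[180:330,150:360],None,fx=3.6,fy=3.6,interpolation=2))
E
```

```text
[253.76838133 244.74001428] [253.71666431 263.43432057] [253.75081487 251.08981532]
((254.4412384033203, 245.6192169189453), (88.03229522705078, 89.54177856445312), 11.731640815734863)
0.007 [-0.0028  0.0003  0.007 ]
0.012 [-0.0052  0.0003  0.012 ]
0.019 [-0.0085  0.0003  0.019 ]
((254.4411163330078, 243.91665649414062), (85.31456756591797, 92.94619750976562), 89.91240692138672)
```

View pics/a2z.png

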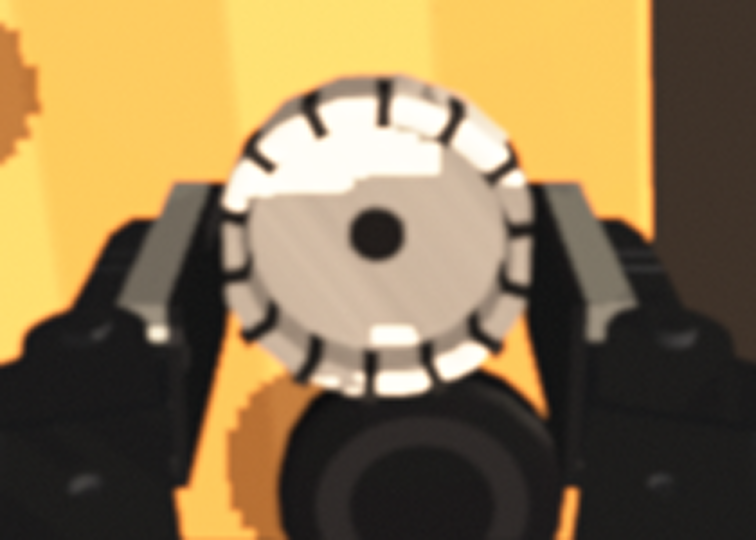

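The crown is held level, about 3 mm toward -x of the TCP. Now over to the small base.

>>> step_arm(targets="-1 0.131 0.627 0.125 0 0 0;-1 0.131 0.627 0.125 0 0 0;-1 0.131 0.627 0.125 0 0 0;-1 0.131 0.627 0.125 0 0 0;-1 0.131 0.627 0.125 0 0 0;-1 0.131 0.627 0.125 0 0 0;-1 0.131 0.627 0.125 0 0 0;-1 0.131 0.627 0.125 0 0 0;-1 0.131 0.627 0.125 0 0 0;-1 0.131 0.627 0.125 0 0 0")

```text
clock: 4.65
eef_pos: [0.5296, 0.0419, 0.1687]
tool_rot: [-0.002, 1.0, -0.0, -0.001]
ft_force: [-0.4, -0.1, -1.0]
grip_width: 0.0404
grasp_force: 61.1
```

```bash
python3 - <<'E'
from h import *
i,im=shot("wrist","b1"); o=bot.get_obs(); t=o["eef_pos"]; print(t,o["grip_width"],o["tool_rot"])
g=cv2.cvtColor(im,cv2.COLOR_BGR2GRAY)
print(w2px(i,(.527,.04,.02)))
cv2.imwrite("pics/b1z.png",cv2.resize(im[60:310,80:430],None,fx=2.2,fy=2.2,interpolation=2))
E
```

```text
[0.52907212 0.04051034 0.16848113] 0.04050560677294195 [-9.28213429e-04  9.99998600e-01 -3.55013388e-04 -1.34622313e-03]
[252.01274569 175.44232432]
```

View pics/b1z.png

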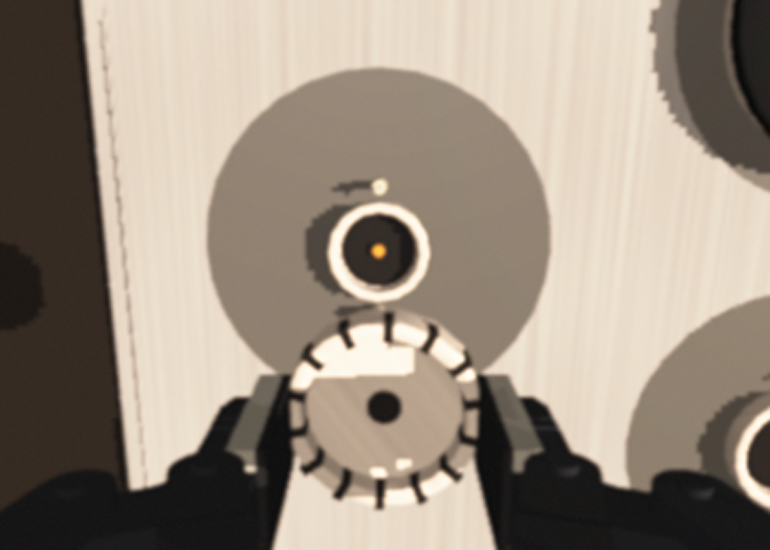

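The base mouth is at picture pixel (252,174), next to the electrode pin on its -x side; the crown is at (254,245). Lowering onto the seat.

>>> step_arm(targets="-1 -0.001 -0.002 -0.08 0 0 0;-1 -0.001 -0.002 -0.16 0 0 0;-1 -0.001 -0.002 -0.22 0 0 0;-1 -0.001 -0.002 -0.25 0 0 0;-1 -0.001 -0.002 -0.265 0 0 0;-1 -0.001 -0.002 -0.275 0 0 0;-1 -0.001 -0.002 -0.28 0 0 0;-1 -0.001 -0.002 -0.284 0 0 0;-1 -0.001 -0.002 -0.284 0 0 0;-1 -0.001 -0.002 -0.284 0 0 0")

```text
clock: 5.53
eef_pos: [0.5304, 0.0389, 0.0289]
tool_rot: [0.0, 1.0, 0.0, 0.001]
ft_force: [-0.3, -0.1, -0.2]
grip_width: 0.0405
grasp_force: 61.1
```

>>> step_arm(targets="-1 0 0 -0.002 0 0 0;-1 0 0 -0.005 0 0 0;-1 0 0 -0.007 0 0 0;-1 0 0 -0.007 0 0 0")

```text
clock: 5.87
eef_pos: [0.5299, 0.0391, 0.0251]
tool_rot: [-0.0, 1.0, 0.0, 0.001]
ft_force: [-1.7, -0.1, 4.0]
grip_width: 0.0405
grasp_force: 61.5
```

```bash
python3 - <<'E'
from h import *
i2,s=shot("side","b2s"); o=bot.get_obs(); print(o["eef_pos"],o["grip_width"],o["ft_force"],o["clock"])
i,im=shot("wrist","b2")
t=o["eef_pos"]; e=blob(im,254,246,"b",50); print(e,(px2w(i,*e[0],t[2]+.007)).round(4))
E
```

```text
[0.52995506 0.03913659 0.02502776] 0.040416178232253845 [-1.14678465  0.15860878  4.37939794] 5.9167
((254.85025024414062, 246.0885009765625), (96.46798706054688, 100.79554748535156), 7.244471073150635) [0.5273 0.0397 0.032 ]
```

Contact comes at the predicted height (TCP 25 mm). Release and rise.

>>> step_arm(targets="1 0 0 0 0 0 0;1 0 0 0 0 0 0;1 0 0 0 0 0 0;1 0 0 0.04 0 0 0;1 0 0 0.12 0 0 0;1 0 0 0.2 0 0 0;1 0 0 0.28 0 0 0;1 0 0 0.28 0 0 0;1 0 0 0.28 0 0 0")

```text
clock: 6.72
eef_pos: [0.5317, 0.0391, 0.1673]
tool_rot: [0.0, 1.0, 0.0, 0.003]
ft_force: [-0.8, -1.0, -0.4]
grip_width: 0.0851
grasp_force: 0.0
```

```bash
python3 look.py b3 b .0315 75 .527 .04; python3 - <<'E'
from h import *
im=cv2.imread("pics/b3e.png"); cv2.imwrite("pics/b3z.png",cv2.resize(im[120:240,180:500],None,fx=2.4,fy=2.4,interpolation=2))
E
```

```text
tcp [0.53  0.039 0.165] q6 0.07 rot [0.e+00 1.e+00 1.e-04 1.e-03] t 6.7667
expected px 255.0 175.0 ellipse [254. 174.] [149.9 149.9] world [0.5261 0.0393 0.0315] p-tcp [-0.0039  0.0003]
```

View pics/b3z.png

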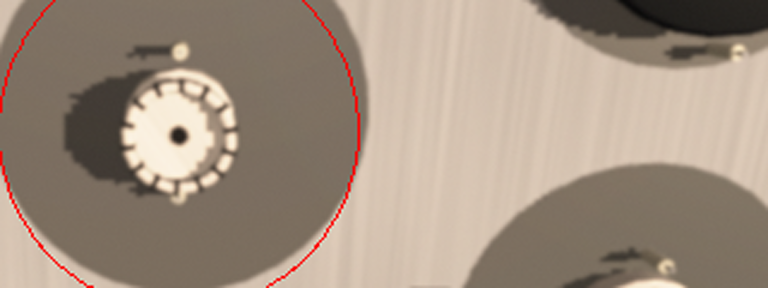

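The small crown sits concentric and level in its base. Next, the medium crown.

>>> step_arm(targets="1 -0.355 -0.638 0 0 0 0;1 -0.355 -0.638 0 0 0 0;1 -0.355 -0.638 0 0 0 0;1 -0.355 -0.638 0 0 0 0;1 -0.355 -0.638 0 0 0 0;1 -0.355 -0.638 0 0 0 0;1 -0.355 -0.638 0 0 0 0;1 -0.355 -0.638 0 0 0 0;1 -0.355 -0.638 0 0 0 0;1 -0.355 -0.638 0 0 0 0")

```text
clock: 7.6
eef_pos: [0.3482, -0.2834, 0.1623]
tool_rot: [0.004, 1.0, 0.0, -0.002]
ft_force: [0.1, 0.2, 0.2]
grip_width: 0.0856
grasp_force: 0.0
```

```bash
python3 look.py c1 b .037 55 .3535 -.280
```

```text
tcp [ 0.3494 -0.2813  0.1623] q6 -0.67 rot [ 0.003   1.      0.0012 -0.0016] t 7.65
expected px 258.0 190.0 ellipse [256.8 187.4] [64.8 66.2] world [ 0.3511 -0.2808  0.037 ] p-tcp [0.0017 0.0005]
```

>>> step_arm(targets="1 -0.005 -0.002 -0.08 0 0 0;1 -0.005 -0.002 -0.16 0 0 0;1 -0.005 -0.002 -0.24 0 0 0;1 -0.005 -0.002 -0.278 0 0 0;1 -0.005 -0.002 -0.278 0 0 0;1 -0.005 -0.002 -0.278 0 0 0;-1 -0.005 -0.002 -0.278 0 0 0;-1 -0.005 -0.002 -0.278 0 0 0;-1 -0.005 -0.002 -0.278 0 0 0;-1 -0.005 -0.002 -0.278 0 0 0")

```text
clock: 8.48
eef_pos: [0.3512, -0.2817, 0.028]
tool_rot: [-0.0, 1.0, -0.001, 0.002]
ft_force: [-1.4, 2.2, 8.7]
grip_width: 0.0565
grasp_force: 61.7
```

>>> step_arm(targets="-1 0 0 0 0 0 0;-1 0 0 0 0 0 0")

```text
clock: 8.65
eef_pos: [0.3511, -0.2816, 0.028]
tool_rot: [-0.0, 1.0, -0.001, 0.002]
ft_force: [-1.6, 2.4, 8.5]
grip_width: 0.0573
grasp_force: 61.7
```

>>> step_arm(targets="-1 0 0 0.08 0 0 0;-1 0.02 0.04 0.16 0 0 0;-1 0.26 0.52 0.28 0 0 0;-1 0.26 0.52 0.28 0 0 0;-1 0.26 0.52 0.28 0 0 0;-1 0.26 0.52 0.28 0 0 0;-1 0.26 0.52 0.28 0 0 0;-1 0.26 0.52 0.28 0 0 0;-1 0.26 0.52 0.28 0 0 0")

```text
clock: 9.4
eef_pos: [0.4818, -0.0177, 0.1682]
tool_rot: [-0.001, 1.0, 0.0, 0.003]
ft_force: [0.2, -0.6, -0.6]
grip_width: 0.0564
grasp_force: 64.2
```

>>> step_arm(targets="-1 0.294 0.52 0 0 0 0;-1 0.294 0.52 0 0 0 0;-1 0.294 0.52 0 0 0 0;-1 0.294 0.52 0 0 0 0;-1 0.294 0.52 0 0 0 0;-1 0.294 0.52 0 0 0 0;-1 0.294 0.52 0 0 0 0;-1 0.294 0.52 0 0 0 0;-1 0.294 0.52 0 0 0 0;-1 0.294 0.52 0 0 0 0")

```text
clock: 10.23
eef_pos: [0.6263, 0.2394, 0.1657]
tool_rot: [-0.001, 1.0, -0.0, 0.0]
ft_force: [-0.9, -0.8, -1.0]
grip_width: 0.0568
grasp_force: 64.2
```

```bash
python3 - <<'E'
from h import *
i,im=shot("wrist","d1"); o=bot.get_obs(); t=o["eef_pos"]; print(t,o["grip_width"],o["tool_rot"].round(4),o["joint_pos"].round(2))
print("exp seat",w2px(i,(.6255,.238,.02)), "tcp",w2px(i,t+[0,0,.009]))
e=blob(im,254,250,"b",62); print(e,(px2w(i,*e[0],t[2]+.009)-t).round(4))
cv2.imwrite("pics/d1z.png",cv2.resize(im[60:310,80:430],None,fx=2.2,fy=2.2,interpolation=2))
for n,c in (("mcrown",(151,77)),):pass
E
```

```text
[0.6261182  0.23837344 0.16598461] 0.056376538182064735 [ 1.e-04  1.e+00 -2.e-04  1.e-04] [ 0.36  0.62  0.41  1.36 -0.    0.36]
exp seat [252.5211528  177.68404986] tcp [251.6227593  253.00162245]
((254.03204345703125, 249.96905517578125), (122.9139175415039, 123.38446807861328), 144.4506378173828) [-0.0016  0.0011  0.009 ]
```

View pics/d1z.png

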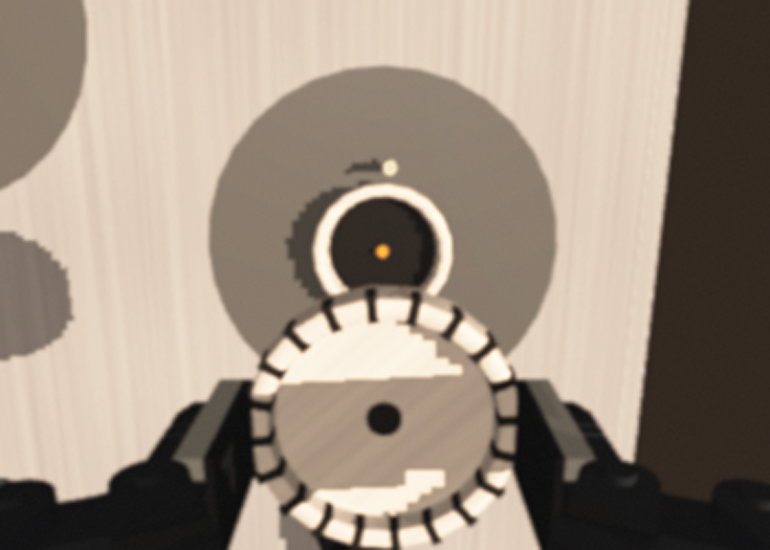

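The medium base mouth is at (254,174) and the held crown at (254,250), level. I'll shift x by -3.5 mm and lower.

>>> step_arm(targets="-1 -0.007 0 -0.08 0 0 0;-1 -0.007 0 -0.16 0 0 0;-1 -0.007 0 -0.22 0 0 0;-1 -0.007 0 -0.25 0 0 0;-1 -0.007 0 -0.265 0 0 0;-1 -0.007 0 -0.275 0 0 0;-1 -0.007 0 -0.28 0 0 0;-1 -0.007 0 -0.284 0 0 0;-1 -0.007 0 -0.288 0 0 0;-1 -0.007 0 -0.288 0 0 0")

```text
clock: 11.12
eef_pos: [0.6244, 0.2392, 0.0232]
tool_rot: [0.0, 1.0, 0.0, 0.002]
ft_force: [1.0, -0.6, 1.7]
grip_width: 0.0563
grasp_force: 64.6
```

Now at TCP 23 mm, as predicted for seated. Release, rise and look.

>>> step_arm(targets="-1 0 0 -0.002 0 0 0;-1 0 0 -0.002 0 0 0;1 0 0 0 0 0 0;1 0 0 0 0 0 0;1 0 0 0 0 0 0;1 0 0 0.08 0 0 0;1 0 0 0.16 0 0 0;1 0 0 0.28 0 0 0;1 0 0 0.28 0 0 0;1 0 0 0.28 0 0 0")

```text
clock: 11.95
eef_pos: [0.6264, 0.2405, 0.1686]
tool_rot: [-0.0, 1.0, 0.002, 0.006]
ft_force: [1.1, 1.3, 0.5]
grip_width: 0.0856
grasp_force: 0.0
```

```bash
python3 - <<'E'
from h import *
i,im=shot("wrist","d2"); o=bot.get_obs(); t=o["eef_pos"]; print(t,o["ft_force"],o["clock"])
cv2.imwrite("pics/d2z.png",cv2.resize(im[110:250,180:340],None,fx=3.5,fy=3.5,interpolation=2)); np.save("d2.npy",i["pose"])
print(w2px(i,(.622,.2395,.0315)))
E
```

```text
[0.62499898 0.23991231 0.16508216] [-0.55445341 -0.23649267 -0.0938537 ] 12.0
[252.1731171  174.30541867]
```

View pics/d2z.png

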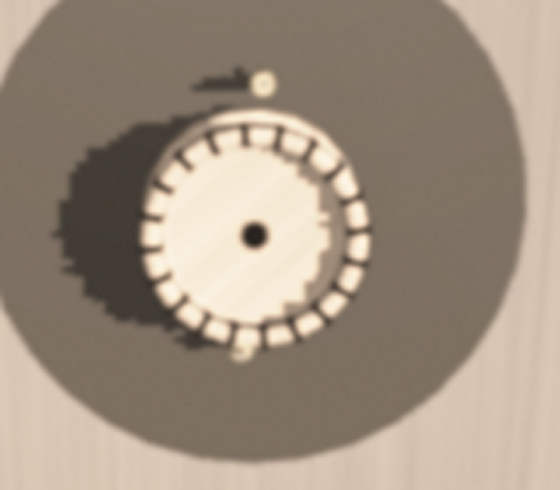

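The medium crown is seated level, pixel (253,178) at about (.625,.240). Next, the small cap.

>>> step_arm(targets="1 -0.07 -0.66 0 0 0 0;1 -0.07 -0.66 0 0 0 0;1 -0.07 -0.66 0 0 0 0;1 -0.07 -0.66 0 0 0 0;1 -0.07 -0.66 0 0 0 0;1 -0.07 -0.66 0 0 0 0;1 -0.07 -0.66 0 0 0 0;1 -0.07 -0.66 0 0 0 0")

```text
clock: 12.67
eef_pos: [0.5861, -0.0928, 0.159]
tool_rot: [0.0, 1.0, 0.0, -0.002]
ft_force: [1.1, -0.6, -0.1]
grip_width: 0.0853
grasp_force: 0.0
```

>>> step_arm(targets="1 -0.06 -0.594 0 0 0 0;1 -0.06 -0.594 0 0 0 0;1 -0.06 -0.594 0 0 0 0;1 -0.06 -0.594 0 0 0 0;1 -0.06 -0.594 0 0 0 0;1 -0.06 -0.594 0 0 0 0;1 -0.06 -0.594 0 0 0 0;1 -0.06 -0.594 0 0 0 0;1 -0.06 -0.594 0 0 0 0;1 -0.06 -0.594 0 0 0 0")

```text
clock: 13.5
eef_pos: [0.557, -0.3874, 0.1589]
tool_rot: [0.001, 1.0, 0.002, -0.002]
ft_force: [0.4, 0.4, -0.0]
grip_width: 0.0854
grasp_force: 0.0
```

```bash
python3 look.py e1 dark .031 36 .560 -.388; python3 - <<'E'
from h import *
i=bot.camera_info("wrist");d=[np.linalg.norm(w2px(i,(.56,-.363,.031))-w2px(i,(.56,-.413,.031)))];print(d)
E
```

```text
tcp [ 0.5575 -0.3864  0.1596] q6 -0.61 rot [-4.0e-04  1.0e+00  1.3e-03 -1.2e-03] t 13.55
expected px 253.0 187.0 ellipse [251.9 186.1] [51.8 52. ] world [ 0.5594 -0.3888  0.031 ] p-tcp [ 0.0019 -0.0023]
[np.float64(55.65170447836519)]
```

>>> step_arm(targets="1 0.004 -0.005 -0.08 0 0 0;1 0.004 -0.005 -0.16 0 0 0;1 0.004 -0.005 -0.24 0 0 0;1 0.004 -0.005 -0.28 0 0 0;1 0.004 -0.005 -0.28 0 0 0;1 0.004 -0.005 -0.28 0 0 0;-1 0.004 -0.005 -0.28 0 0 0;-1 0.004 -0.005 -0.28 0 0 0;-1 0.004 -0.005 -0.28 0 0 0;-1 0.004 -0.005 -0.28 0 0 0")

```text
clock: 14.38
eef_pos: [0.562, -0.3914, 0.0252]
tool_rot: [-0.0, 1.0, -0.001, 0.003]
ft_force: [0.8, 2.0, 7.4]
grip_width: 0.0457
grasp_force: 60.3
```

>>> step_arm(targets="-1 0 0 0 0 0 0;-1 0 0 0.08 0 0 0;-1 0 0 0.16 0 0 0;-1 0 0 0.16 0 0 0;-1 0 0 0.16 0 0 0")

```text
clock: 14.8
eef_pos: [0.5628, -0.3926, 0.1072]
tool_rot: [0.0, 1.0, -0.003, 0.004]
ft_force: [-0.8, 0.4, -0.8]
grip_width: 0.0458
grasp_force: 61.7
```

```bash
python3 - <<'E'
from h import *
i,im=shot("wrist","e2"); o=bot.get_obs(); print(o["eef_pos"],o["grip_width"],o["ft_force"],w2px(i,o["eef_pos"]+[0,0,.005]))
cv2.imwrite("pics/e2z.png",cv2.resize(im[160:320,130:380],None,fx=2.4,fy=2.4,interpolation=2))
E
```

```text
[ 0.56122884 -0.39149509  0.10436457] 0.04605586730775906 [-0.2958125  -0.98886615 -0.95575615] [255.99308247 243.79524173]
```

View pics/e2z.png

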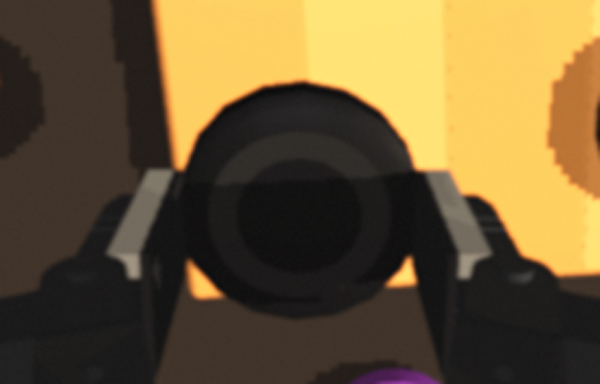

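The cap is held level, centred at pixel (256,243). Carrying it to the small burner.

>>> step_arm(targets="-1 -0.062 0.862 0.13 0 0 0;-1 -0.062 0.862 0.13 0 0 0;-1 -0.062 0.862 0.13 0 0 0;-1 -0.062 0.862 0.13 0 0 0;-1 -0.062 0.862 0.13 0 0 0;-1 -0.062 0.862 0.13 0 0 0;-1 -0.062 0.862 0.13 0 0 0;-1 -0.062 0.862 0.13 0 0 0;-1 -0.062 0.862 0.13 0 0 0;-1 -0.062 0.862 0.13 0 0 0")

```text
clock: 15.68
eef_pos: [0.5289, 0.0222, 0.1625]
tool_rot: [0.0, 1.0, -0.0, -0.001]
ft_force: [0.4, -0.1, -0.7]
grip_width: 0.0457
grasp_force: 61.7
```

>>> step_arm(targets="-1 0 0 0 0 0 0;-1 0 0 0 0 0 0;-1 0 0 0 0 0 0")

```text
clock: 15.93
eef_pos: [0.5297, 0.0205, 0.1624]
tool_rot: [-0.0, 1.0, -0.0, -0.001]
ft_force: [0.0, 0.4, -0.2]
grip_width: 0.046
grasp_force: 61.7
```

```bash
cat > place.py <<'E'
import sys
from h import *
# place.py name x y z : crown (hole at its centre) near (x,y,z), and the held dark cap
name,(x,y,z)=sys.argv[1],map(float,sys.argv[2:5])
i,im=shot("wrist",name); o=bot.get_obs(); t=o["eef_pos"]; print("tcp",t.round(4),o["grip_width"].round(4),o["tool_rot"].round(4))
u,v=w2px(i,(x,y,z)); hsv=cv2.cvtColor(im,cv2.COLOR_BGR2HSV)
m=(hsv[...,2]>215).astype(np.uint8); w=np.zeros_like(m); cv2.circle(w,(int(u),int(v)),40,1,-1); m&=w
m=cv2.morphologyEx(m,cv2.MORPH_CLOSE,np.ones((7,7)))
n,l,st,c=cv2.connectedComponentsWithStats(m); k=1+np.argmax(st[1:,4]); print("crown blob",st[k],c[k].round(1),"exp",u.round(1),v.round(1))
b=st[k]; p=px2w(i,b[0]+b[2]/2-.5,b[1]+b[3]/2-.5,z); print("crown (bbox)",p.round(4),"minus tcp",(p-t)[:2].round(4))
# hole
g=im[int(v)-12:int(v)+12,int(u)-12:int(u)+12].max(2); d=g<120; r,cc=np.nonzero(d)
if len(r): print("hole px",(cc.mean()+int(u)-12).round(1),(r.mean()+int(v)-12).round(1),len(r),px2w(i,cc.mean()+int(u)-12,r.mean()+int(v)-12,z-.006).round(4))
dk=(hsv[...,2]<60).astype(np.uint8)
cols=np.nonzero(dk[215:235].mean(0)>.5)[0]; rows=np.nonzero(dk[:, 250:262].mean(1)>.5)[0]; rows=rows[rows>190]
print("cap top row",rows.min() if len(rows) else None,"TCP proj",w2px(i,t+[0,0,.005]).round(1))
E
python3 place.py f1 .528 .040 .0315
```

```text
Traceback (most recent call last):
  File "place.py", line 5, in <module>
    i,im=shot("wrist",name); o=bot.get_obs(); t=o["eef_pos"]; print("tcp",t.round(4),o["grip_width"].round(4),o["tool_rot"].round(4))
                                                                                     ^^^^^^^^^^^^^^^^^^^^^
AttributeError: 'float' object has no attribute 'round'
```

>>> step_arm(targets="-1 0.002 0.038 0.015 0 0 0;-1 0.002 0.038 0.015 0 0 0;-1 0.002 0.038 0.015 0 0 0;-1 0.002 0.038 0.015 0 0 0")

```text
clock: 16.32
eef_pos: [0.5313, 0.0379, 0.1702]
tool_rot: [0.001, 1.0, -0.0, -0.0]
ft_force: [1.4, 0.4, -1.1]
grip_width: 0.0456
grasp_force: 61.8
```

```bash
sed -i 's/o\["grip_width"\].round(4)/round(float(o["grip_width"]),4)/' place.py; python3 place.py f2 .528 .040 .0315
```

```text
tcp [0.5312 0.038  0.1702] 0.0461 [ 1.e-03  1.e+00 -2.e-04 -6.e-04]
crown blob [ 233  139   47   57 1786] [256.6 172.6] exp 256.2 176.9
crown (bbox) [0.5187 0.0398 0.0315] minus tcp [-0.0125  0.0018]
hole px 255.6 177.0 25 [0.5294 0.0395 0.0255]
cap top row 196 TCP proj [253.9 249. ]
```

>>> step_arm(targets="-1 0 0.003 -0.08 0 0 0;-1 0 0.003 -0.16 0 0 0;-1 0 0.003 -0.21 0 0 0;-1 0 0.003 -0.24 0 0 0;-1 0 0.003 -0.255 0 0 0;-1 0 0.003 -0.262 0 0 0;-1 0 0.003 -0.267 0 0 0;-1 0 0.003 -0.271 0 0 0;-1 0 0.003 -0.275 0 0 0;-1 0 0.003 -0.275 0 0 0")

```text
clock: 17.2
eef_pos: [0.5325, 0.041, 0.0343]
tool_rot: [0.0, 1.0, 0.0, 0.001]
ft_force: [0.1, -0.9, -0.4]
grip_width: 0.0455
grasp_force: 61.8
```

>>> step_arm(targets="-1 -0.002 -0.002 -0.002 0 0 0;-1 -0.002 -0.002 -0.004 0 0 0;-1 -0.002 -0.002 -0.006 0 0 0;-1 -0.002 -0.002 -0.006 0 0 0")

```text
clock: 17.53
eef_pos: [0.5326, 0.0409, 0.034]
tool_rot: [-0.0, 1.0, 0.001, 0.003]
ft_force: [-4.0, 1.5, 15.6]
grip_width: 0.0458
grasp_force: 63.8
```

Firm contact at the predicted height. Release, rise and check numerically.

>>> step_arm(targets="1 0 0 0.003 0 0 0;1 0 0 0.003 0 0 0;1 0 0 0.003 0 0 0;1 0 0 0.06 0 0 0;1 0 0 0.14 0 0 0;1 0 0 0.22 0 0 0;1 0 0 0.27 0 0 0;1 0 0 0.27 0 0 0;1 0 0 0.27 0 0 0")

```text
clock: 18.28
eef_pos: [0.5317, 0.04, 0.167]
tool_rot: [0.0, 1.0, 0.0, 0.002]
ft_force: [0.1, 0.8, -0.4]
grip_width: 0.0856
grasp_force: 0.0
```

```bash
python3 look.py g1 dark .040 36 .529 .040; python3 - <<'E'
from h import *
i=bot.camera_info("wrist")
pts=np.float32([w2px(i,np.array([.529,.0397,.040])+[.025*np.cos(a),.025*np.sin(a),0]) for a in np.linspace(0,6.28,40)]); print("level",cv2.fitEllipse(pts))
E
```

```text
tcp [0.5304 0.0399 0.1651] q6 0.08 rot [ 1.e-04  1.e+00 -0.e+00  1.e-04] t 18.3333
expected px 254.0 180.0 ellipse [249.1 180.1] [55.2 67.4] world [0.5294 0.0357 0.04  ] p-tcp [-0.001  -0.0041]
level ((253.657958984375, 181.5688934326172), (54.96950912475586, 56.55397033691406), 90.36497497558594)
```

The cap's outline matches a level seated one (shadow widens it in y). Next, the medium cap.

>>> step_arm(targets="1 0.082 -0.608 0 0 0 0;1 0.082 -0.608 0 0 0 0;1 0.082 -0.608 0 0 0 0;1 0.082 -0.608 0 0 0 0;1 0.082 -0.608 0 0 0 0;1 0.082 -0.608 0 0 0 0;1 0.082 -0.608 0 0 0 0;1 0.082 -0.608 0 0 0 0;1 0.082 -0.608 0 0 0 0;1 0.082 -0.608 0 0 0 0")

```text
clock: 19.17
eef_pos: [0.5699, -0.2644, 0.1623]
tool_rot: [0.001, 1.0, 0.001, -0.002]
ft_force: [0.4, 0.4, 0.2]
grip_width: 0.0851
grasp_force: 0.0
```

```bash
python3 look.py m1 dark .031 48 .572 -.264; python3 - <<'E'
from h import *
i=bot.camera_info("wrist")
pts=np.float32([w2px(i,np.array([.572,-.264,.031])+[.034*np.cos(a),.034*np.sin(a),0]) for a in np.linspace(0,6.28,40)]); print("level",cv2.fitEllipse(pts))
E
```

```text
tcp [ 0.5701 -0.2633  0.1629] q6 -0.43 rot [ 2.0e-04  1.0e+00  1.2e-03 -2.0e-03] t 19.2167
expected px 254.0 185.0 ellipse [253.2 183.7] [70.1 71.4] world [ 0.5708 -0.2647  0.031 ] p-tcp [ 0.0006 -0.0015]
level ((252.74801635742188, 183.3713836669922), (72.73873901367188, 74.89214324951172), 90.49854278564453)
```

>>> step_arm(targets="1 0.002 -0.003 -0.08 0 0 0;1 0.002 -0.003 -0.16 0 0 0;1 0.002 -0.003 -0.24 0 0 0;1 0.002 -0.003 -0.28 0 0 0;1 0.002 -0.003 -0.298 0 0 0;1 0.002 -0.003 -0.298 0 0 0;-1 0.002 -0.003 -0.298 0 0 0;-1 0.002 -0.003 -0.298 0 0 0;-1 0.002 -0.003 -0.298 0 0 0;-1 0.002 -0.003 -0.298 0 0 0")

```text
clock: 20.05
eef_pos: [0.5746, -0.266, 0.0195]
tool_rot: [-0.0, 1.0, -0.001, 0.003]
ft_force: [-0.6, 1.5, 5.8]
grip_width: 0.0645
grasp_force: 66.8
```

>>> step_arm(targets="-1 0 0 0 0 0 0")

```text
clock: 20.13
eef_pos: [0.5746, -0.266, 0.0194]
tool_rot: [-0.0, 1.0, -0.001, 0.003]
ft_force: [0.8, 1.2, 6.7]
grip_width: 0.0644
grasp_force: 66.9
```

>>> step_arm(targets="-1 0 0 0.08 0 0 0;-1 0 0 0.16 0 0 0;-1 0.05 0.5 0.3 0 0 0;-1 0.05 0.5 0.3 0 0 0;-1 0.05 0.5 0.3 0 0 0;-1 0.05 0.5 0.3 0 0 0;-1 0.05 0.5 0.3 0 0 0;-1 0.05 0.5 0.3 0 0 0;-1 0.05 0.5 0.3 0 0 0;-1 0.05 0.5 0.3 0 0 0")

```text
clock: 20.97
eef_pos: [0.5988, -0.012, 0.1686]
tool_rot: [-0.003, 1.0, 0.0, 0.002]
ft_force: [0.8, -0.6, -2.1]
grip_width: 0.0642
grasp_force: 67.2
```

>>> step_arm(targets="-1 0.055 0.512 0 0 0 0;-1 0.055 0.512 0 0 0 0;-1 0.055 0.512 0 0 0 0;-1 0.055 0.512 0 0 0 0;-1 0.055 0.512 0 0 0 0;-1 0.055 0.512 0 0 0 0;-1 0.055 0.512 0 0 0 0;-1 0.055 0.512 0 0 0 0;-1 0.055 0.512 0 0 0 0;-1 0.055 0.512 0 0 0 0")

```text
clock: 21.8
eef_pos: [0.6251, 0.2381, 0.166]
tool_rot: [0.001, 1.0, -0.001, -0.0]
ft_force: [0.1, -0.2, -1.3]
grip_width: 0.0643
grasp_force: 67.2
```

```bash
python3 place.py n1 .6255 .2403 .0315; python3 - <<'E'
from h import *
im=cv2.imread("pics/n1.png"); cv2.imwrite("pics/n1z.png",cv2.resize(im[120:340,120:400],None,fx=2.5,fy=2.5,interpolation=2))
E
```

```text
tcp [0.6252 0.2379 0.1663] 0.0645 [ 1.4e-03  1.0e+00 -4.0e-04 -2.0e-04]
crown blob [ 224  144   66   42 1756] [256.8 165. ] exp 256.5 181.9
crown (bbox) [0.6094 0.2403 0.0315] minus tcp [-0.0158  0.0024]
hole px 255.5 185.6 331 [0.6306 0.2393 0.0255]
cap top row 191 TCP proj [253.4 249.7]
```

View pics/n1z.png

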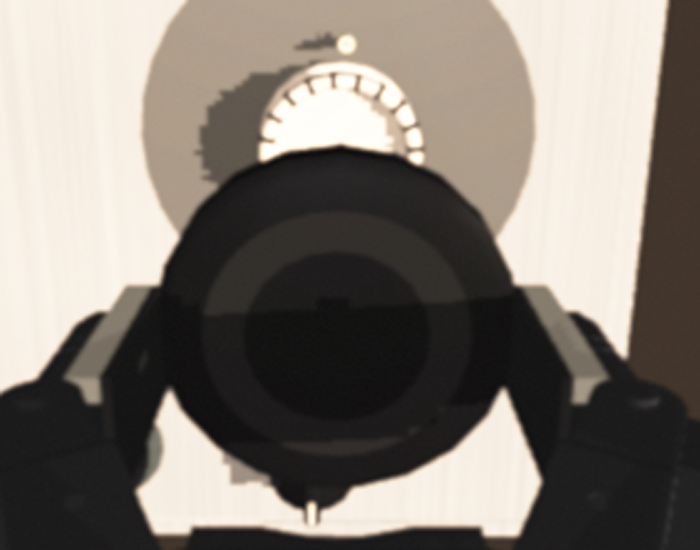

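The held cap is at (255,247); the crown behind it is at about (256.5,182). I'll shift slightly and lower to just above the seat.

>>> step_arm(targets="-1 0.006 0.003 -0.08 0 0 0;-1 0.006 0.003 -0.16 0 0 0;-1 0.006 0.003 -0.22 0 0 0;-1 0.006 0.003 -0.25 0 0 0;-1 0.006 0.003 -0.262 0 0 0;-1 0.006 0.003 -0.262 0 0 0;-1 0.006 0.003 -0.262 0 0 0")

```text
clock: 22.43
eef_pos: [0.629, 0.241, 0.0366]
tool_rot: [0.001, 1.0, 0.0, 0.001]
ft_force: [0.8, -0.3, -1.8]
grip_width: 0.0644
grasp_force: 67.2
```

>>> step_arm(targets="-1 0.001 -0.004 -0.006 0 0 0;-1 0.001 -0.004 -0.01 0 0 0;-1 0.001 -0.004 -0.013 0 0 0;-1 0.001 -0.004 -0.016 0 0 0;-1 0.001 -0.004 -0.019 0 0 0;-1 0.001 -0.004 -0.021 0 0 0;-1 0.001 -0.004 -0.021 0 0 0")

```text
clock: 23.02
eef_pos: [0.6291, 0.2402, 0.0284]
tool_rot: [-0.0, 1.0, 0.0, 0.001]
ft_force: [-4.5, -2.0, 11.7]
grip_width: 0.0643
grasp_force: 68.7
```

Seated at the predicted height. Release and rise, then on to the centre cap.

>>> step_arm(targets="1 0 0 0.003 0 0 0;1 0 0 0.003 0 0 0;1 0 0 0.003 0 0 0;1 0 0 0.06 0 0 0;1 0 0 0.14 0 0 0;1 0 0 0.22 0 0 0;1 0 0 0.28 0 0 0;1 0 0 0.28 0 0 0;1 0 0 0.28 0 0 0")

```text
clock: 23.77
eef_pos: [0.6301, 0.2407, 0.1677]
tool_rot: [-0.0, 1.0, 0.001, 0.003]
ft_force: [0.6, -0.4, -0.9]
grip_width: 0.0854
grasp_force: 0.0
```

```bash
python3 look.py o1 dark .040 48 .626 .240; python3 - <<'E'
from h import *
i=bot.camera_info("wrist")
pts=np.float32([w2px(i,np.array([.626,.240,.040])+[.034*np.cos(a),.034*np.sin(a),0]) for a in np.linspace(0,6.28,40)]); print("level",cv2.fitEllipse(pts))
E
```

```text
tcp [0.6287 0.2402 0.1651] q6 0.36 rot [-1.e-04  1.e+00  2.e-04  6.e-04] t 23.8167
expected px 253.0 178.0 ellipse [252.3 178.1] [73.  76.5] world [0.6262 0.2396 0.04  ] p-tcp [-0.0025 -0.0006]
level ((253.61795043945312, 179.39356994628906), (75.00590515136719, 77.05609893798828), 90.30188751220703)
```

>>> step_arm(targets="1 -0.19 -0.65 0 0 0 0;1 -0.19 -0.65 0 0 0 0;1 -0.19 -0.65 0 0 0 0;1 -0.19 -0.65 0 0 0 0;1 -0.19 -0.65 0 0 0 0;1 -0.19 -0.65 0 0 0 0;1 -0.19 -0.65 0 0 0 0;1 -0.19 -0.65 0 0 0 0;1 -0.19 -0.65 0 0 0 0")

```text
clock: 24.57
eef_pos: [0.5296, -0.0905, 0.1624]
tool_rot: [0.004, 1.0, -0.001, -0.003]
ft_force: [0.5, 0.8, -0.6]
grip_width: 0.0853
grasp_force: 0.0
```

>>> step_arm(targets="1 -0.18 -0.62 0 0 0 0;1 -0.18 -0.62 0 0 0 0;1 -0.18 -0.62 0 0 0 0;1 -0.18 -0.62 0 0 0 0;1 -0.18 -0.62 0 0 0 0;1 -0.18 -0.62 0 0 0 0;1 -0.18 -0.62 0 0 0 0;1 -0.18 -0.62 0 0 0 0;1 -0.18 -0.62 0 0 0 0;1 -0.18 -0.62 0 0 0 0")

```text
clock: 25.4
eef_pos: [0.4418, -0.3957, 0.1621]
tool_rot: [0.002, 1.0, 0.002, -0.002]
ft_force: [0.6, 0.2, -0.6]
grip_width: 0.0851
grasp_force: 0.0
```

```bash
python3 look.py p1 dark .031 28 .4444 -.396
```

```text
tcp [ 0.4424 -0.3944  0.1624] q6 -0.73 rot [ 6.0e-04  1.0e+00  1.7e-03 -1.5e-03] t 25.45
expected px 253.0 185.0 ellipse [252.2 184.1] [36.7 36.7] world [ 0.4432 -0.3968  0.031 ] p-tcp [ 0.0008 -0.0024]
```

The medium cap is level on its crown. Grip the centre cap.

>>> step_arm(targets="1 0 -0.004 -0.08 0 0 0;1 0 -0.004 -0.16 0 0 0;1 0 -0.004 -0.24 0 0 0;1 0 -0.004 -0.283 0 0 0;1 0 -0.004 -0.283 0 0 0;-1 0 -0.004 -0.283 0 0 0;-1 0 -0.004 -0.283 0 0 0;-1 0 -0.004 -0.283 0 0 0;-1 0 -0.004 -0.283 0 0 0;-1 0 -0.004 -0.283 0 0 0")

```text
clock: 26.28
eef_pos: [0.4451, -0.3982, 0.0262]
tool_rot: [-0.0, 1.0, -0.002, 0.002]
ft_force: [-0.7, 1.0, 4.2]
grip_width: 0.0321
grasp_force: 59.1
```

>>> step_arm(targets="-1 0 0 0 0 0 0;-1 0 0 0 0 0 0;-1 0 0 0 0 0 0")

```text
clock: 26.53
eef_pos: [0.4451, -0.3982, 0.0262]
tool_rot: [-0.0, 1.0, -0.001, 0.002]
ft_force: [-0.5, 0.3, 5.7]
grip_width: 0.0323
grasp_force: 59.0
```

>>> step_arm(targets="-1 0 0 0.08 0 0 0;-1 0 0 0.16 0 0 0;-1 0 0.66 0.32 0 0 0;-1 0 0.66 0.32 0 0 0;-1 0 0.66 0.32 0 0 0;-1 0 0.66 0.32 0 0 0;-1 0 0.66 0.32 0 0 0;-1 0 0.66 0.32 0 0 0;-1 0 0.66 0.32 0 0 0;-1 0 0.66 0.32 0 0 0")

```text
clock: 27.37
eef_pos: [0.4435, -0.0715, 0.1838]
tool_rot: [0.0, 1.0, -0.0, 0.002]
ft_force: [1.4, 0.6, -0.1]
grip_width: 0.0322
grasp_force: 59.7
```

>>> step_arm(targets="-1 -0.02 0.64 0 0 0 0;-1 -0.02 0.64 0 0 0 0;-1 -0.02 0.64 0 0 0 0;-1 -0.02 0.64 0 0 0 0;-1 -0.02 0.64 0 0 0 0;-1 -0.02 0.64 0 0 0 0;-1 -0.02 0.64 0 0 0 0;-1 -0.02 0.64 0 0 0 0;-1 -0.02 0.64 0 0 0 0;-1 -0.02 0.64 0 0 0 0")

```text
clock: 28.2
eef_pos: [0.4334, 0.2485, 0.1827]
tool_rot: [-0.002, 1.0, 0.0, 0.001]
ft_force: [-1.3, 0.5, -0.9]
grip_width: 0.0318
grasp_force: 59.7
```

```bash
python3 - <<'E'
from h import *
i,im=shot("wrist","q1"); np.save("q1.npy",i["pose"]); o=bot.get_obs(); t=o["eef_pos"]; print(t.round(4),o["grip_width"],o["joint_pos"].round(2))
print("exp",w2px(i,(.4325,.24,.041)),"rim r px",w2px(i,(.4325,.2565,.041))-w2px(i,(.4325,.24,.041)))
g=cv2.cvtColor(im,cv2.COLOR_BGR2GRAY)[100:260,180:330]
for p2 in (30,22): print(p2,cv2.HoughCircles(cv2.GaussianBlur(g,(3,3),0),cv2.HOUGH_GRADIENT,1,15,param1=120,param2=p2,minRadius=12,maxRadius=26))
E
```

```text
[0.4334 0.2472 0.1825] 0.03202861213310085 [ 0.52  0.26 -0.09  1.21 -0.    0.52]
exp [244.77529266 178.28852722] rim r px [17.63028112  0.05245288]
30 [[[65.5  72.5  12.25]]]
22 [[[65.5  72.5  12.25]]]
```

```bash
python3 - <<'E'
from h import *
im=cv2.imread("pics/q1.png"); i=dict(bot.camera_info("wrist")); i["pose"]=np.load("q1.npy")
g=cv2.cvtColor(im,cv2.COLOR_BGR2GRAY)
m=(g>110).astype(np.uint8); w=np.zeros_like(m); cv2.circle(w,(245,173),26,1,-1); m&=w
n,l,st,c=cv2.connectedComponentsWithStats(m)
for k in range(1,n):
    if st[k,4]>30:
        print(st[k],c[k].round(1)); b=st[k]; print(px2w(i,b[0]+b[2]/2-.5,b[1]+b[3]/2-.5,.041).round(4))
        e=cv2.fitEllipse(cv2.convexHull(np.argwhere(l==k)[:,::-1].astype(np.int32))); print(e,px2w(i,*e[0],.041).round(4))
print("hough",px2w(i,245.5,172.5,.041).round(4))
for r in range(146,206,3): print(r,"".join("%4d"%x for x in g[r,215:277:3]))
E
```

```text
[ 219  147   53   53 1667] [244.8 173.1]
[0.4274 0.2402 0.041 ]
((245.0, 173.0), (51.872440338134766, 51.872440338134766), 0.0) [0.4274 0.2402 0.041 ]
hough [0.427  0.2407 0.041 ]
146   31  47 239 254 254 254 254 254 254 254 254 254 254 254 254 204 199 199 162  39  31
149   34 237 254 254 254 254 254 254 254 254 254 254 254 254 254 251 199 198 198 162  40
152  163 254 254 254 254 254 254 254 255 253 253 254 254 254 254 254 253 206 204 205 122
155  254 254 238 208 207 207 207 197 169 132 180 218 205 251 254 254 255 205 201 201 188
158  203 206 196 197 197 200 175 199 249 254 254 254 251 246 249 254 254 245 199 197 197
161  199 198 200 200 201 196 214 255 247 140 100 114 231 255 251 247 254 250 196 196 197
164  198 199 199 197 197 216 254 194  57  57  58  50  38 131 255 253 254 250 197 198 196
167  194 194 193 193 174 251 244  58  58  58  58  58  50  33 198 255 253 249 192 195 198
170  190 190 192 193 201 254 188  58  59  58  58  58  49  34  86 254 239 251 198 199 199
173  194 196 196 195 211 255 160  57  56  55  57  57  50  33  56 252 254 251 199 199 198
176  191 190 191 193 162 254 2
[... 159 characters left out ...]
2 194 196 194 222 255 242  89  56  55  47  46 131 252 254 253 245 194 195 195
185  235 208 200 201 196 188 237 254 250 195 127 134 197 251 251 254 249 194 193 193 175
188  116 252 254 254 239 253 254 252 251 254 254 253 254 252 252 253 245 197 200 196 101
191   31 188 253 254 254 254 254 254 251 253 254 248 254 254 254 251 198 200 198 142  29
194   30  34 182 252 254 254 254 254 254 254 254 254 254 254 248 205 199 195 137  37  29
197   29  29  32 155 249 253 254 254 254 254 254 254 254 237 196 195 185 137  36  28  30
200   30  29  28  28  74 211 248 254 254 254 252 252 204 187 176 136  61  30  28  29  28
203   28  30  28  28  27  29  52 154 186 217 205 187 125  92  50  32  29  28  28  28  30
```

The wok dish is a circle at (245.5,173), i.e. (.427,.2405). Lowering to just above it.

>>> step_arm(targets="-1 -0.011 -0.014 -0.06 0 0 0;-1 -0.011 -0.014 -0.14 0 0 0;-1 -0.011 -0.014 -0.2 0 0 0;-1 -0.011 -0.014 -0.24 0 0 0;-1 -0.011 -0.014 -0.256 0 0 0;-1 -0.011 -0.014 -0.256 0 0 0;-1 -0.011 -0.014 -0.256 0 0 0")

```text
clock: 28.83
eef_pos: [0.4287, 0.2392, 0.0547]
tool_rot: [0.001, 1.0, 0.0, 0.0]
ft_force: [-0.1, -0.6, 0.9]
grip_width: 0.0322
grasp_force: 59.7
```

>>> step_arm(targets="-1 0.001 0.002 -0.006 0 0 0;-1 0.001 0.002 -0.011 0 0 0;-1 0.001 0.002 -0.015 0 0 0;-1 0.001 0.002 -0.018 0 0 0;-1 0.001 0.002 -0.021 0 0 0;-1 0.001 0.002 -0.023 0 0 0;-1 0.001 0.002 -0.023 0 0 0")

```text
clock: 29.42
eef_pos: [0.4288, 0.2412, 0.0441]
tool_rot: [-0.0, 1.0, 0.0, 0.001]
ft_force: [-2.8, -2.3, 12.8]
grip_width: 0.0318
grasp_force: 61.3
```

Seated at the predicted height. Release, rise and look at the whole hob.

>>> step_arm(targets="1 0 0 0.003 0 0 0;1 0 0 0.003 0 0 0;1 0 0 0.003 0 0 0;1 0 0 0.003 0 0 0;1 0 0 0.06 0 0 0;1 0 0 0.14 0 0 0;1 0 0 0.22 0 0 0;1 0.12 -0.14 0.5 0 0 0;1 0.12 -0.14 0.5 0 0 0;1 0.12 -0.14 0.5 0 0 0")

```text
clock: 30.25
eef_pos: [0.4732, 0.1883, 0.2584]
tool_rot: [-0.001, 1.0, 0.0, 0.0]
ft_force: [1.5, 0.4, -0.1]
grip_width: 0.0854
grasp_force: 0.0
```

>>> step_arm(targets="1 0.1 -0.1 0.1 0 0 0;1 0.1 -0.1 0.1 0 0 0;1 0.1 -0.1 0.1 0 0 0;1 0.1 -0.1 0.1 0 0 0")

```text
clock: 30.58
eef_pos: [0.525, 0.1376, 0.3077]
tool_rot: [0.002, 1.0, 0.0, 0.001]
ft_force: [-0.2, 1.1, -0.3]
grip_width: 0.0853
grasp_force: 0.0
```

```bash
python3 - <<'E'
from h import *
i,im=shot("wrist","z1"); j,s=shot("side","z2"); o=bot.get_obs(); print(o["eef_pos"],o["clock"])
T=[(.529,.04,.04),(.626,.24,.04),(.428,.2405,.05)]
a=[]
for c in T:
    for k,p,r in ((i,im,40),(j,s,32)):
        u,v=w2px(k,c).astype(int); print(u,v)
        q=cv2.copyMakeBorder(p,60,60,60,60,cv2.BORDER_CONSTANT)[v+60-r:v+60+r,u+60-r:u+60+r]; a.append(cv2.resize(q,(260,260),interpolation=2))
cv2.imwrite("pics/z.png",np.vstack([np.hstack(a[0::2]),np.hstack(a[1::2])]))
b=cv2.imread("pics/scene0.png"); k,n=shot("scene","z3"); d=cv2.absdiff(b,n).max(2)
print("cup/jar change",d[225:255,205:235].mean(),d[175:208,125:150].mean())
E
```

```text
[0.52239278 0.13880908 0.30532048] 30.6833
180 160
217 145
326 227
230 94
338 78
164 104
cup/jar change 0.7788888888888889 3.6218181818181816
```

View pics/z.png

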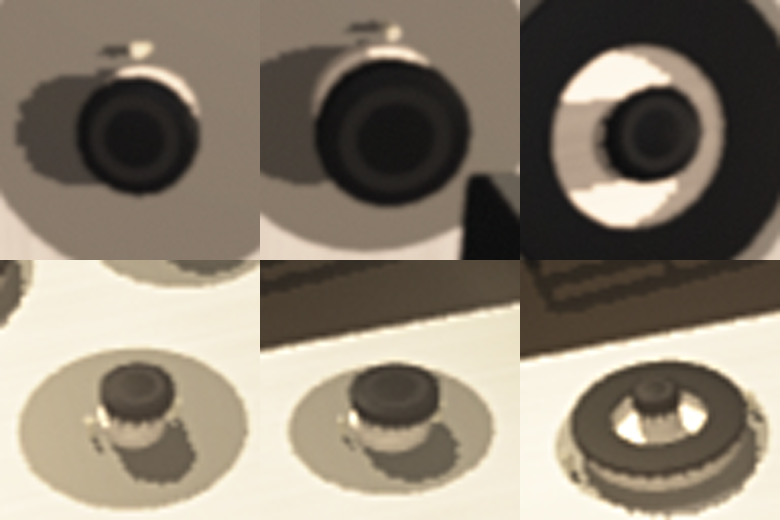

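All three burners show caps level and seated, with no tilt in either view; the cup region in the scene picture is unchanged, and the jar region differs only slightly. Handing in.

```bash
python3 -c "
from workcell import bot
print(bot.job_done())"
```

```text
the job is handed in; nothing more can be done
None
```

I put both crowns, their two caps and the wok burner's centre cap in their seats, all level in the last pictures, and handed the job in at about 31 s; the arm never went close to the cup or jar.

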